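Mix a bead batch on the microscope bench

ROBOT

A 6-joint arm with a two-finger parallel gripper is mounted at the origin on the work surface. World frame = base frame: x ahead of the robot, y to its left, z up, the work surface at z = 0. Lengths are in m, angles in rad, forces in N, time in s.
With the tool pointing down it reaches from about 0.35 to 0.85 m from the base axis. Payload 8.1 kg.
Tool frame: the origin (TCP) lies on the centre line of the jaws, within the pads' length; the fingertips stand 19 mm ahead of it and the grasp point (between the pads) is the TCP; z points along the fingers, y is the line along which they close (so a half turn about z gives the same grasp; the last joint's range is limited). The gripper opens to 93 mm and grips with 3 to 60 N. Pads are 15 mm wide; open, the fingers measure 128 mm over their backs; the gripper's body (75 mm by 188 mm) begins 65 mm behind the grasp point.
Start: joints at [1.106, 0.13, 1.488, -0, 1.523, -0.085], TCP at [0.222, 0.557, 0.238] pointing down, gripper open.
Joint ranges: [-2.96, 2.96], [-0.89, 2.26], [0.02, 2.5], [-1.34, 4.48], [0, 2.73], [-2.66, 2.66]. Speed limits (rad/s): [2.39, 2.39, 2.79, 3.14, 3.14, 3.14].

INTERFACE

Orientations are given as a unit quaternion [x, y, z, w].
In Python, from cell import robot, viewer gives the robot as it stands.
- The arm moves only by the shell command python3 -m jog 'ROWS' [FORCE]. ROWS is JSON, one flat list of numbers, 5 for each row, row after row: the opening, from 0 (shut) to 1 (fully open), then the shift along the world's x, y, z as a fraction of full scale, then the turn about the world's z as a fraction of full scale. A call has 1 to 20 rows; each row is the pose to reach, as a shift and turn from the pose commanded when the call began, turning the shorter way round; what a row does not reach only later rows make up. Full scale, the value 1, is 100 mm for a shift and 2 pi rad for a turn. A row lasts 1/10 s, in which the tool goes at most 50 mm and 8.59 degrees, less where a joint would pass 70% of its speed; a pose out of reach is approached as far as the arm can. A call with a number of a shift or a turn outside -1 to 1 is refused whole. A call with a gripper value outside its range is refused whole. The fingers move at their own pace and stop on an object; FORCE is the grip in N (left out, the last holds). Time passes only in rows, so rows that repeat a pose let the fingers close. It gives the time, the measured TCP pose, the force, the opening and the grip force at its end, in the units of the state.
- robot.read_state(): the state, without advancing time (a new reading comes with each control period).
- viewer.read_camera(name): name is "scene" or "top"; returns a dict with "frame" (420x560x3 uint8, red, green, blue), "z_map" (420x560 float32, m along the optical axis (not along the pixel's ray), 0 where there is no reading), "fx", "fy", "cx", "cy" (pixels), "k1" (the pictures are not rectified: a ray, as slopes to the right and down, at radius r is drawn at 1 + k1 r^2 times it, then the intrinsics apply), "rvec" (rotation vector, rad) and "tvec" (3), from world to camera coordinates, as OpenCV has them. Camera axes: x right, y down, z forward; pixel columns grow to the right and rows downward; lengths in m; the calibration is good to about 2 mm. A picture is of the moment at which its call begins.
- robot.finish_job(): hands the job in; it is judged then, once.
The state is a dict: "t": time; "joint_pos": joint angles; "qvel": joint speeds; "joint_efforts": joint torques, N m; "eef_pos": TCP position; "orientation": TCP orientation; "force": force on the tool from outside, world axes, zero at the start; "torque": the same for the moment, N m; "finger_gap": finger opening in m; "finger_force": force on a finger pad.
Only numpy, scipy, OpenCV 4.12 (cv2) and the standard library are available. Lean on these libraries where they do the work, as an engineer would, in place of code of your own. Each camera call takes 0.05 s, during which the arm holds its last target. There are 200 camera calls.

TASK

The clean square cup is drying mouth-down on the blue mat: turn it mouth-up, stand it in the middle of the black pad (on the yellow square), and only then put every green bead into it. When all are in, take the orange-handled stirrer off the rail and stir the beads with its rod down among them for a couple of full, wide turns round the cup, then hang it back astride the rail as it was. Leave the cup standing on the yellow square with all the beads in it, and do not disturb the other things on the bench.

Things in the scene. Friction and masses are not known exactly. Their poses are not given: they have to be found in the camera images.
- cup: Square white plastic cup, 66 x 66 mm outside, 70 mm high, walls and floor 4 mm (inside 58 x 58 x 66 mm), 0.14 kg nominal. Origin: centre of the outside of its base (blue underside); z axis points from the base to the mouth, x and y are square to its sides. It starts mouth-down on the blue mat (180 x 180 mm, 3 mm high), so its origin is then on top, 73 mm above the table, and z points down.
- pad: Fixed black square pad, 140 x 140 x 8 mm, with a 74 mm yellow square in its middle. Origin: centre of its underside on the table; top at z = 8 mm.
- rail: Fixed steel rail: a round horizontal bar 12 mm thick, 180 mm long between two posts (16 mm thick, on round feet of 70 mm diameter and 10 mm height). Origin on the table under its middle; y along the bar; bar axis at z = 135 mm, its top at 141 mm.
- stirrer: Stirrer hung astride the rail, 70 g. Origin: middle of its cross-bar's underside, resting on the rail; z up, x across the rail, y its thickness. Sizes in mm: cross-bar x -20 to 17, z 0 to 8; orange grip tab above, 24 (x) x 12 (y), z 8 to 38, pinch it across y; steel rod, diameter 7, at x 13.5, down to z -95; orange counterweight x -20 to -10, down to z -25. All 12 thick.
- stirrer_tip (a point): Lower end of the stirrer's rod.
- bead1: Green hexagonal plastic bead, 14 mm across flats, 14 mm high, 12 g, on the grey bead mat (210 x 160 mm, 2 mm high). Origin: centre of its underside; x axis square to one pair of flats. May be absent (None).
- bead2: Green hexagonal plastic bead, 14 mm across flats, 14 mm high, 12 g, on the grey bead mat (210 x 160 mm, 2 mm high). Origin: centre of its underside; x axis square to one pair of flats. May be absent (None).
- bead3: Green hexagonal plastic bead, 14 mm across flats, 14 mm high, 12 g, on the grey bead mat (210 x 160 mm, 2 mm high). Origin: centre of its underside; x axis square to one pair of flats. May be absent (None).
- bead4: Green hexagonal plastic bead, 14 mm across flats, 14 mm high, 12 g, on the grey bead mat (210 x 160 mm, 2 mm high). Origin: centre of its underside; x axis square to one pair of flats. May be absent (None).
- bead5: Green hexagonal plastic bead, 14 mm across flats, 14 mm high, 12 g, on the grey bead mat (210 x 160 mm, 2 mm high). Origin: centre of its underside; x axis square to one pair of flats. May be absent (None).
- nut: Bystander: round brass thumb nut, 20 mm diameter, 12 mm high, among the beads. Not a bead.
- driver: Bystander: screwdriver, 170 mm, lying beside the blue mat.
- bottle: Bystander: amber bottle, 52 mm diameter, 110 mm high.
- tape: Bystander: yellow roll of tape, 80 mm diameter, 19 mm high.
- post: Bystander: steel post, 25 mm diameter, 60 mm high.
- lenscap: Bystander: black lens cap, 48 mm diameter, 11 mm high.
- samplebox: Bystander: clear sample box 55 x 40 x 18 mm.
Mind the look-alikes: they are no part of the job. Of the things that look like the cup, the middle-sized one is meant. Leave any purple or turquoise look-alike of the stirrer alone.

How it is judged:
On the way, in this order (a step that is already met when the one before it is completed fails the run):
1. the cup stands mouth-up in the middle of the pad, let go (angle between cup's own z axis and vertical below 0.12 rad and horizontal distance between cup and pad below 0.02 m and z of cup in the frame of pad between 0.004 and 0.012 m and linear speed of cup below 0.03 m/s and contact force between the fingers and cup below 0.1 N), for 0.2 s.
2. every bead is in the cup (x of bead1 in the frame of cup between -0.03 and 0.03 m and y of bead1 in the frame of cup between -0.03 and 0.03 m and z of bead1 in the frame of cup between 0 and 0.05 m and x of bead2 in the frame of cup between -0.03 and 0.03 m and y of bead2 in the frame of cup between -0.03 and 0.03 m and z of bead2 in the frame of cup between 0 and 0.05 m and x of bead3 in the frame of cup between -0.03 and 0.03 m and y of bead3 in the frame of cup between -0.03 and 0.03 m and z of bead3 in the frame of cup between 0 and 0.05 m and x of bead4 in the frame of cup between -0.03 and 0.03 m and y of bead4 in the frame of cup between -0.03 and 0.03 m and z of bead4 in the frame of cup between 0 and 0.05 m and x of bead5 in the frame of cup between -0.03 and 0.03 m and y of bead5 in the frame of cup between -0.03 and 0.03 m and z of bead5 in the frame of cup between 0 and 0.05 m and angle between cup's own z axis and vertical below 0.3 rad), for 0.2 s.
3. the rod, down among the beads, sweeps to the cup's +x side (z of stirrer_tip in the frame of cup between 0 and 0.016 m and x of stirrer_tip in the frame of cup between -0.03 and 0.03 m and y of stirrer_tip in the frame of cup between -0.03 and 0.03 m and x of stirrer_tip in the frame of cup above 0.006 m).
4. the rod, down among the beads, sweeps to its -x side (z of stirrer_tip in the frame of cup between 0 and 0.016 m and x of stirrer_tip in the frame of cup between -0.03 and 0.03 m and y of stirrer_tip in the frame of cup between -0.03 and 0.03 m and x of stirrer_tip in the frame of cup below -0.006 m).
5. the rod, down among the beads, sweeps to the +x side again (all of step 3).
At the end, for the whole second after the job is handed in: The cup stands mouth-up (within 0.12 rad) on the pad with its centre within 20 mm of the pad's centre, every bead present is inside it, the stirrer hangs astride the rail (within 0.3 rad of upright, its weight on the bar), and all is released and at rest (angle between cup's own z axis and vertical below 0.12 rad and horizontal distance between cup and pad below 0.02 m and z of cup in the frame of pad between 0.004 and 0.012 m and linear speed of cup below 0.03 m/s and x of bead1 in the frame of cup between -0.03 and 0.03 m and y of bead1 in the frame of cup between -0.03 and 0.03 m and z of bead1 in the frame of cup between 0 and 0.05 m and x of bead2 in the frame of cup between -0.03 and 0.03 m and y of bead2 in the frame of cup between -0.03 and 0.03 m and z of bead2 in the frame of cup between 0 and 0.05 m and x of bead3 in the frame of cup between -0.03 and 0.03 m and y of bead3 in the frame of cup between -0.03 and 0.03 m and z of bead3 in the frame of cup between 0 and 0.05 m and x of bead4 in the frame of cup between -0.03 and 0.03 m and y of bead4 in the frame of cup between -0.03 and 0.03 m and z of bead4 in the frame of cup between 0 and 0.05 m and x of bead5 in the frame of cup between -0.03 and 0.03 m and y of bead5 in the frame of cup between -0.03 and 0.03 m and z of bead5 in the frame of cup between 0 and 0.05 m and x of stirrer in the frame of rail between -0.014 and 0.014 m and y of stirrer in the frame of rail between -0.078 and 0.078 m and z of stirrer in the frame of rail between 0.134 and 0.15 m and angle between stirrer's own z axis and vertical below 0.3 rad and linear speed of each of stirrer, bead1, bead2, bead3, bead4, bead5 below 0.05 m/s and contact force between stirrer and rail above 0.1 N); the robot touches nothing.
It fails at once if a bystander was moved by more than 30 mm (distance of any of nut, driver, bottle, tape, post, lenscap, samplebox from where it was at the start of the episode above 0.03 m).
Of bead1, bead2, bead3, bead4, bead5 only 3 to 5 are there at a start; the rules pass over those that are not, and their reading is None.
At some moment in a run one of cup, bead1, bead2, bead3, bead4, bead5 may be knocked a few centimetres aside while the robot is not near it.
It also fails if it takes over 210 s, if anything falls off the work surface, if the arm or the gripper's body presses on something with over 40 N, if the wrist force passes 120 N, or if a joint passes its speed limit or range.

## Working session

There is one attempt and no reset: what is moved stays moved. The work goes in short steps, Python scripts to look and compute and a shell command to move; the robot and the scene stay as the last step left them, time stands still between calls to the robot, and variables do not carry over. Pictures are saved under pics/ and viewed, at most 18 in all, crops included, and the job is handed in when it is done.

```bash
mkdir -p pics; cat > h.py <<'E'
import numpy as np, cv2
from cell import robot, viewer
def cam(n):
    c=viewer.read_camera(n); c['R']=cv2.Rodrigues(np.array(c['rvec'],float))[0]; c['t']=np.array(c['tvec'],float)
    c['K']=np.array([[c['fx'],0,c['cx']],[0,c['fy'],c['cy']],[0,0,1.]]); c['D']=np.array([c['k1'],0,0,0.]); return c
def rays(c,px):
    u=cv2.undistortPoints(np.array(px,float).reshape(-1,1,2),c['K'],c['D']).reshape(-1,2)
    return np.c_[u,np.ones(len(u))]
def plane(c,px,z):
    d=rays(c,px)@c['R']; o=-c['R'].T@c['t']; return o+d*((z-o[2])/d[:,2])[:,None]
def cloud(c,px):   # from depth
    px=np.array(px,int).reshape(-1,2); Z=c['z_map'][px[:,1],px[:,0]]
    return (rays(c,px)*Z[:,None]-c['t'])@c['R']
def proj(c,P):
    return cv2.projectPoints(np.array(P,float).reshape(-1,3),np.array(c['rvec'],float),c['t'],c['K'],c['D'])[0].reshape(-1,2)
def save(c,name,box=None,s=1):
    f=cv2.cvtColor(c['frame'],cv2.COLOR_RGB2BGR)
    if box: f=f[box[1]:box[3],box[0]:box[2]]
    cv2.imwrite('pics/'+name,cv2.resize(f,None,fx=s,fy=s,interpolation=cv2.INTER_CUBIC))
def mask(c,lo,hi):
    hsv=cv2.cvtColor(c['frame'],cv2.COLOR_RGB2HSV); return cv2.inRange(hsv,np.array(lo),np.array(hi))
E
python3 - <<'E'
from h import *
for n in('scene','top'):
    c=cam(n); save(c,n+'0.png',s=1.42); print(n,-c['R'].T@c['t'],c['R'][2],c['fx'],c['k1'])
print(robot.read_state())
E
```

```text
scene [ 1.19730873 -0.19020757  1.2522135 ] [-0.48111586  0.1467711  -0.86428339] 508.4994794821661 -0.12458199818090725
top [0.31860521 0.00318336 1.36474329] [ 0.17580074  0.00799251 -0.98439333] 503.55567083114613 -0.09428654832530999
{'t': 0.1, 'joint_pos': array([ 1.10558381e+00,  1.31086257e-01,  1.48917964e+00,  1.13660909e-05,
        1.52300316e+00, -8.53854254e-02]), 'qvel': array([ 7.14759453e-04, -1.24648477e-03, -8.81110880e-04,  1.04580834e-03,
        2.84850386e-05, -8.49398600e-06]), 'joint_efforts': array([ 8.71042084e-04, -5.61338067e+01, -4.93096089e+01,  7.69553916e-02,
        2.90051621e-02, -8.73602374e-06]), 'eef_pos': array([0.22220361, 0.55681268, 0.23668687]), 'orientation': array([ 1.88774202e-01,  9.82020162e-01, -8.05093399e-04, -2.33314311e-04]), 'force': array([ 0.16289764, -0.30103904,  0.57885256]), 'torque': array([-0.01834362,  0.00180513,  0.0509492 ]), 'finger_force': 0.0, 'finger_gap': 0.09267664411554172}
```

View pics/scene0.png

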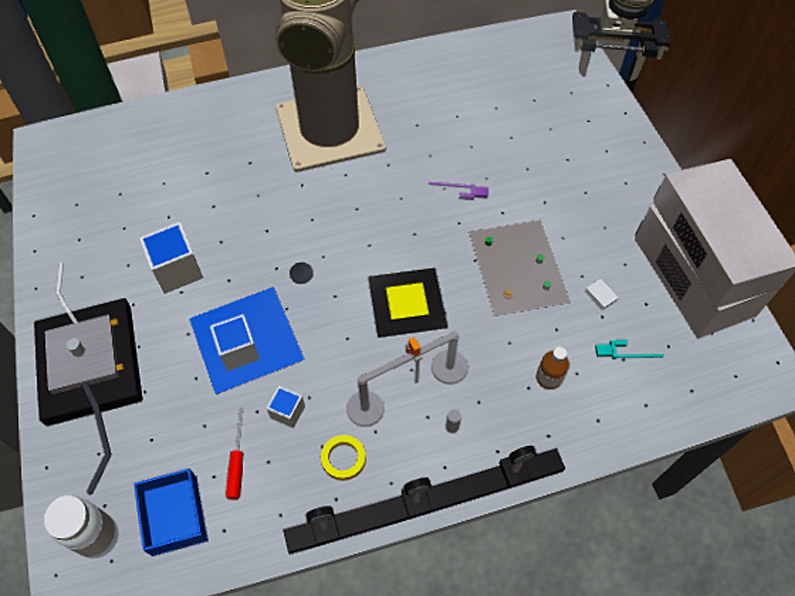

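View pics/top0.png

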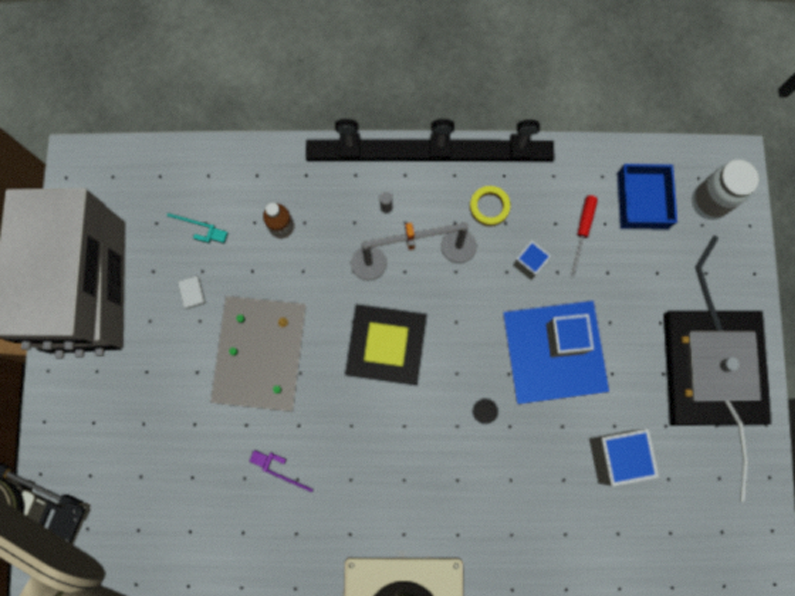

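Both views show the middle cup on the blue mat (top view 573,333), the small cup decoy (533,257) and the big one (630,458). There are three green beads (240,319), (233,351), (277,389) and the nut (283,322). The yellow square is at (386,344), and the orange stirrer tab on the rail at (409,235).

```bash
cat > m.py <<'E'
from h import *
def blobs(c,lo,hi,amin=15,box=None):
    m=mask(c,lo,hi); out=[]
    if box: b=np.zeros_like(m); b[box[1]:box[3],box[0]:box[2]]=1; m=m*b
    for k in cv2.findContours(m,cv2.RETR_CCOMP,cv2.CHAIN_APPROX_NONE)[0]:
        if cv2.contourArea(k)>amin: out.append(k)
    return out
def cen(k):
    M=cv2.moments(k); return [M['m10']/M['m00'],M['m01']/M['m00']]
def rect(P): return cv2.minAreaRect((P[:,:2]*1000).astype(np.float32))
BLUE=((100,120,60),(125,255,255)); GREEN=((50,90,40),(80,255,255)); YEL=((24,140,100),(35,255,255)); ORG=((5,150,90),(18,255,255))
E
python3 - <<'E'
from m import *
np.set_printoptions(precision=4,suppress=True)
for n in('top','scene'):
    c=cam(n); print(n)
    for k in blobs(c,*BLUE,amin=100):
        z=float(np.median(cloud(c,k.reshape(-1,2))[:,2])); P=plane(c,k.reshape(-1,2),0.073 if z>.05 else .003); print('blue',cen(k),z,rect(P))
    for k in blobs(c,*GREEN,amin=6): print('green',cen(k),plane(c,[cen(k)],.016),cv2.contourArea(k))
    for k in blobs(c,*YEL,amin=100): print('yel',rect(plane(c,k.reshape(-1,2),.008)))
    for k in blobs(c,*ORG,amin=5): print('org',cen(k),plane(c,[cen(k)],.014),cv2.contourArea(k),rect(plane(c,k.reshape(-1,2),.179)),cloud(c,[cen(k)]))
E
```

```text
top
blue [443.43742017879947, 321.7217965091528] 0.09149822193577618 ((295.92523193359375, -406.5829772949219), (74.00636291503906, 74.0734634399414), 10.049222946166992)
blue [403.3226600985222, 234.4729064039409] 0.07481734196332931 ((520.4329833984375, -310.67388916015625), (55.40807342529297, 55.85957336425781), 5.713462829589844)
blue [390.96815104803846, 247.70728325585188] 0.0039019972288045946 ((495.76519775390625, -292.4375305175781), (178.74069213867188, 179.27529907226562), 7.5359578132629395)
blue [401.13099282748203, 235.70177425443563] 0.004445921785236518 ((528.2982177734375, -320.96832275390625), (82.22943878173828, 90.85073852539062), 6.40836238861084)
blue [375.5576923076923, 180.9478021978022] 0.05090184770272636 ((663.9244384765625, -241.9074249267578), (38.608985900878906, 37.932865142822266), 50.208953857421875)
blue [457.27668539325845, 136.3884597378277] 0.04911668062439742 ((817.94140625, -496.1209411621094), (105.73503112792969, 127.20975494384766), 89.99134826660156)
blue [464.3783783783784, 128.97522522522522] 0.03844747604218965 ((838.8836669921875, -520.
[... 6415 characters left out ...]
, (15.218215942382812, 15.533661842346191), 38.54715347290039) [[-0.8566 -0.2601 -0.4184]]
org [140.30303030303028, 39.303030303030305] [[-0.3345 -0.258   0.014 ]] 5.5 ((-130.243408203125, -249.4988250732422), (8.705678939819336, 12.788036346435547), 44.829612731933594) [[-0.8494 -0.2818 -0.4001]]
org [140.8095238095238, 36.0] [[-0.352  -0.2537  0.014 ]] 7.0 ((-145.34986877441406, -244.68321228027344), (16.6744327545166, 9.75473690032959), 22.575233459472656) [[-0.8949 -0.2798 -0.4188]]
org [145.82456140350877, 34.771929824561404] [[-0.3527 -0.235   0.014 ]] 9.5 ((-147.2320556640625, -228.35076904296875), (9.709092140197754, 23.738752365112305), 69.12835693359375) [[-0.8963 -0.2537 -0.4146]]
```

```bash
J='python3 -m jog'
for i in 1; do
python3 -m jog '[1,0.8,-0.97,0,-0.047,1,0.8,-0.97,0,-0.047,1,0.8,-0.97,0,-0.047]' 5
python3 -m jog '[1,0.8,-0.97,0,-0.047,1,0.8,-0.97,0,-0.047,1,0.8,-0.97,0,-0.047]'
python3 -m jog '[1,0.8,-0.97,0,-0.047,1,0.8,-0.97,0,-0.047,1,0.8,-0.97,0,-0.047]'
python3 -m jog '[1,0.06,-0.97,0,-0.047,1,0.06,-0.97,0,-0.047,1,0.06,-0.97,0,-0.047]'
python3 -m jog '[1,0.06,-0.97,0,-0.047,1,0.06,-0.97,0,-0.047,1,0.06,-0.97,0,-0.047]'
python3 -m jog '[1,0.06,-0.97,0,-0.047,1,0.06,-0.97,0,-0.047,1,0.06,-0.97,0,-0.047]'
python3 -m jog '[1,0.06,-0.97,0,-0.047,1,0.06,-0.97,0,-0.047,1,0.06,-0.97,0,-0.047]'
python3 -m jog '[1,0.06,-0.97,0,-0.047,1,0.06,-0.97,0,-0.047,1,0.06,-0.97,0,-0.047]'
python3 -m jog '[1,0,-0.94,0,-0.048,1,0,-0.94,0,-0.048,1,0,-0.94,0,-0.048]'
done
cat > s.py <<'E'
from h import *
from scipy.spatial.transform import Rotation as Ro
s=robot.read_state(); y=Ro.from_quat(s['orientation']).apply([0,1,0]); 
print('t',s['t'],'tcp',np.round(s['eef_pos'],4),'yline',round(np.degrees(np.arctan2(y[1],y[0]))%180,2),'gap',round(s['finger_gap'],4),'ff',round(s['finger_force'],2),'F',np.round(s['force'],1),'j',np.round(s['joint_pos'],2))
E
python3 s.py
```

```text
t: 0.5
eef_pos: [0.304, 0.4579, 0.2373]
orientation: [0.334, 0.943, -0.001, 0.0]
force: [-0.0, 0.2, -0.2]
finger_gap: 0.0932
finger_force: 0.0
t: 0.8
eef_pos: [0.3842, 0.3605, 0.2375]
orientation: [0.47, 0.883, -0.0, 0.0]
force: [-0.5, 1.2, 0.5]
finger_gap: 0.0929
finger_force: 0.0
t: 1.1
eef_pos: [0.4642, 0.2633, 0.2376]
orientation: [0.594, 0.804, -0.0, 0.0]
force: [0.4, 0.7, 0.6]
finger_gap: 0.0928
finger_force: 0.0
t: 1.4
eef_pos: [0.4689, 0.1644, 0.2374]
orientation: [0.707, 0.707, -0.001, 0.001]
force: [0.6, 0.1, -0.6]
finger_gap: 0.0933
finger_force: 0.0
t: 1.7
eef_pos: [0.4747, 0.0682, 0.2376]
orientation: [0.803, 0.596, -0.0, 0.001]
force: [0.5, 0.4, -0.1]
finger_gap: 0.0927
finger_force: 0.0
t: 2.0
eef_pos: [0.4806, -0.0283, 0.2376]
orientation: [0.882, 0.472, -0.0, 0.001]
force: [0.9, 0.8, 0.2]
finger_gap: 0.0933
finger_force: 0.0
t: 2.3
eef_pos: [0.4867, -0.1248, 0.2375]
orientation: [0.941, 0.338, -0.0, 0.001]
force: [0.8, 0.6, 0.1]
finger_gap: 0.0932
finger_force: 0.0
t: 2.6
eef_pos: [0.4928, -0.2214, 0.2372]
orientation: [0.981, 0.196, -0.0, 0.0]
force: [-0.3, 0.5, -0.1]
finger_gap: 0.0926
finger_force: 0.0
t: 2.9
eef_pos: [0.4927, -0.3149, 0.2369]
orientation: [0.999, 0.047, -0.0, 0.0]
force: [-0.2, 0.3, -0.1]
finger_gap: 0.0926
finger_force: 0.0
t 2.9 tcp [ 0.4927 -0.3149  0.2369] yline 95.39 gap 0.0926 ff 0.0 F [-0.2  0.3 -0.1] j [-0.66  0.09  1.53 -0.    1.52  0.82]
```

```bash
python3 -m jog '[1,0.02,0.03,-1,0,1,0.02,0.03,-1,0,1,0.02,0.03,-1,0]' 5 >/dev/null; python3 - <<'E'
from m import *
c=cam('scene')
for k in blobs(c,*BLUE,amin=60,box=(120,180,220,290)): print(cen(k),rect(plane(c,k.reshape(-1,2),.073)))
save(c,'a1.png',(60,120,340,330),2.5)
E
python3 s.py
```

```text
[199.59372349448685, 282.3435114503817] ((676.37060546875, -243.35971069335938), (39.689064025878906, 39.16876220703125), 51.42512512207031)
[162.71428571428572, 235.0808625336927] ((516.45458984375, -307.87310791015625), (56.660953521728516, 56.78789138793945), 6.273259162902832)
[172.92572778099094, 239.715008675535] ((532.8156127929688, -285.04022216796875), (169.58889770507812, 169.16378784179688), 7.466924667358398)
[164.80661989566465, 240.72351142291777] ((534.3628540039062, -306.6321716308594), (108.80968475341797, 72.27091217041016), 4.980905055999756)
t 3.25 tcp [ 0.4927 -0.3056  0.1339] yline 95.86 gap 0.0925 ff 0.0 F [0.4 0.4 1.1] j [-0.64  0.16  1.65  0.    1.34  0.82]
```

View pics/a1.png

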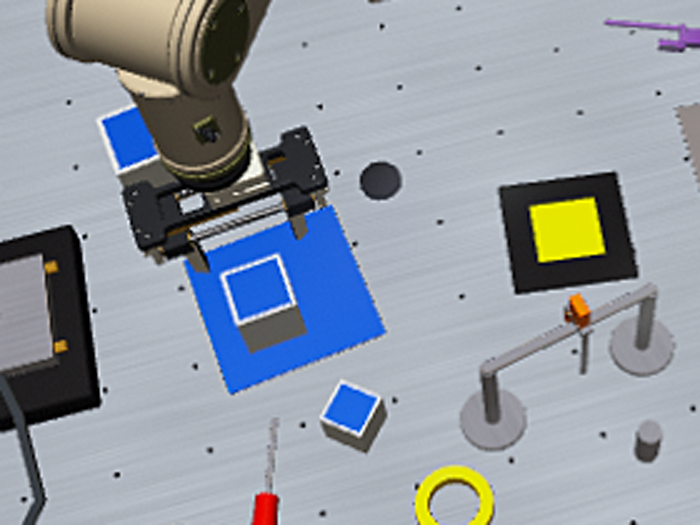

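```bash
python3 -m jog '[1,0.02,-0.04,-0.4,0,1,0.02,-0.04,-0.8,0,1,0.02,-0.04,-1,0,1,0.02,-0.04,-1,0,1,0.02,-0.04,-1,0]' 5 >/dev/null;  python3 s.py
```

```text
t 3.75 tcp [ 0.4984 -0.3141  0.0408] yline 95.7 gap 0.0931 ff 0.0 F [0.3 0.3 1.4] j [-0.65  0.28  1.7   0.    1.16  0.82]
```

```bash
python3 -m jog '[1,-0.03,0.03,-0.11,0,1,-0.03,0.03,-0.11,0,1,-0.03,0.03,-0.11,0]' 5 >/dev/null;  python3 s.py;  python3 -m jog '[0.6,0,0,0,0,0.6,0,0,0,0,0.6,0,0,0,0,0.6,0,0,0,0,0.6,0,0,0,0,0.6,0,0,0,0,0.6,0,0,0,0,0.6,0,0,0,0]' 5 >/dev/null;  python3 s.py
```

```text
t 4.05 tcp [ 0.4937 -0.3108  0.0274] yline 95.62 gap 0.093 ff 0.0 F [0.1 0.  0.5] j [-0.65  0.28  1.72  0.    1.14  0.82]
t 4.85 tcp [ 0.4934 -0.3109  0.0267] yline 95.6 gap 0.0661 ff 5.0 F [-0.3 -1.   1.9] j [-0.65  0.29  1.72 -0.    1.14  0.82]
```

Gripped (gap 66 mm). Now lift gently and look.

```bash
python3 -m jog '[0.6,0,0,0.1,0,0.6,0,0,0.2,0,0.6,0,0,0.3,0,0.6,0,0,0.4,0,0.6,0,0,0.5,0,0.6,0,0,0.6,0,0.6,0,0,0.7,0,0.6,0,0,0.8,0,0.6,0,0,0.9,0,0.6,0,0,1,0,0.6,0,0,1,0]' 5 >/dev/null;  python3 s.py
python3 - <<'E'
from m import *
c=cam('scene'); save(c,'a2.png',(60,120,340,330),2.5)
E
```

```text
t 5.95 tcp [ 0.4944 -0.3115  0.1288] yline 95.6 gap 0.0663 ff 5.0 F [-0.2  0.1 -0.4] j [-0.65  0.16  1.66  0.    1.32  0.82]
```

View pics/a2.png

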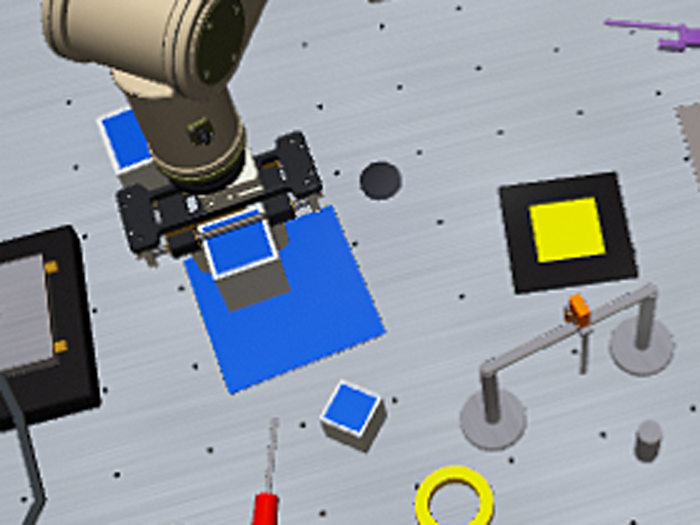

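The cup lifted, still mouth-down (base at view 238,240), with pads holding its orientation. I'll lower the grip to 3 N with small vertical jerks to let it pivot.

```bash
python3 -m jog '[0.6,0,0,0,0,0.6,0,0,0,0,0.6,0,0,0,0,0.6,0,0,0.15,0,0.6,0,0,0,0,0.6,0,0,0,0,0.6,0,0,0.15,0,0.6,0,0,0,0,0.6,0,0,0,0,0.6,0,0,0,0]' 3 >/dev/null;  python3 s.py
cat > cupz.py <<'E'
from m import *
import sys
np.set_printoptions(precision=4,suppress=True)
c=cam('scene')
for k in blobs(c,*BLUE,amin=60,box=tuple(int(v) for v in sys.argv[1:5])):
    m=np.zeros(c['z_map'].shape,np.uint8); cv2.drawContours(m,[k],-1,1,-1); m=cv2.erode(m,np.ones((3,3),np.uint8))
    v,u=np.nonzero(m&(mask(c,*BLUE)>0)&(c['z_map']>0)); 
    if len(u)<15: continue
    P=cloud(c,np.c_[u,v]); q=P.mean(0); n=np.linalg.svd(P-q)[2][2]; print('blue',q,'normal',n*np.sign(n[2]),len(u))
E
python3 cupz.py 120 180 220 270
```

```text
t 7.0 tcp [ 0.4929 -0.3104  0.126 ] yline 95.6 gap 0.0657 ff 3.0 F [-0.5  0.3 -0.5] j [-0.65  0.16  1.66 -0.    1.32  0.82]
blue [ 0.5235 -0.3063  0.1724] normal [-0.0247 -0.0024  0.9997] 260
blue [ 0.5091 -0.2797  0.0028] normal [-0.0012  0.0015  1.    ] 2423
```

```bash
python3 -m jog '[0.6,0,0,-0.3,0,0.6,0,0,-0.6,0,0.6,0,0,-0.85,0,0.6,0,0,-0.95,0,0.6,0,0,-0.99,0,0.6,0,0,-0.99,0,0.8,0,0,-0.99,0,0.85,0,0,-0.99,0,0.85,0,0,-0.99,0]' 3 >/dev/null;  python3 s.py
python3 -m jog '[0.85,0,0,0.2,0,0.85,0,0,0.5,0,0.85,-0.06,0,0.58,0,0.85,-0.06,0,0.58,0,0.85,-0.06,0,0.58,0]' 3 >/dev/null;  python3 s.py
python3 -m jog '[0.65,0,0,0,0,0.6,0,0,0,0,0.6,0,0,0,0,0.6,0,0,0,0,0.6,0,0,0,0,0.6,0,0,0,0,0.6,0,0,0,0]' 3 >/dev/null;  python3 s.py
python3 -m jog '[0.6,0,0,0.15,0,0.6,0,0,0.3,0,0.6,0,0,0.45,0,0.6,0,0,0.6,0,0.6,0,0,0.75,0,0.6,0,0,0.75,0,0.6,0,0,0.75,0]' 3 >/dev/null;  python3 s.py; python3 cupz.py 120 180 220 270
python3 - <<'E'
from m import *
c=cam('scene'); save(c,'a3.png',(100,170,270,300),3.5)
E
```

```text
t 7.95 tcp [ 0.4943 -0.3114  0.029 ] yline 95.6 gap 0.0787 ff 0.0 F [ 0.4 -0.1  0.6] j [-0.65  0.28  1.72  0.    1.14  0.82]
t 8.45 tcp [ 0.487  -0.3106  0.085 ] yline 95.58 gap 0.0793 ff 0.0 F [-0.1  0.7 -0.9] j [-0.66  0.19  1.7   0.    1.24  0.82]
t 9.15 tcp [ 0.4874 -0.3107  0.0856] yline 95.6 gap 0.0659 ff 3.0 F [ 1.1 -0.2 -0.4] j [-0.66  0.2   1.7   0.    1.24  0.82]
t 9.85 tcp [ 0.4877 -0.311   0.1613] yline 95.6 gap 0.0657 ff 3.0 F [ 0.4 -0.  -1.7] j [-0.66  0.12  1.64 -0.    1.38  0.82]
blue [ 0.5064 -0.3079  0.1213] normal [0.8961 0.0945 0.4336] 332
blue [ 0.5045 -0.2838  0.0028] normal [-0.0018  0.0014  1.    ] 2720
```

View pics/a3.png

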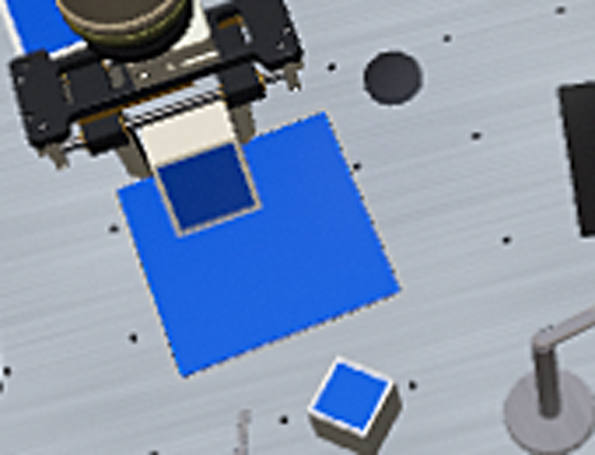

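Base now faces +x at 64°: the cup has pivoted as planned (image: blue base near 207,185 turned away from the gripper). Lower it and roll onto its side.

```bash
python3 -m jog '[0.6,0,0,-0.2,0,0.6,0,0,-0.4,0,0.6,0,0,-0.54,0,0.6,0.08,0,-0.6,0,0.6,0.16,0,-0.66,0,0.6,0.24,0,-0.71,0,0.6,0.31,0,-0.76,0,0.6,0.35,0,-0.8,0,0.6,0.35,0,-0.81,0,0.6,0.35,0,-0.81,0]' 3 >/dev/null;  python3 s.py; python3 cupz.py 120 180 230 290
python3 -m jog '[0.85,0,0,0,0,0.85,0,0,0,0,0.85,0,0,0,0,0.85,0,0,0.4,0,0.85,0,0,1,0,0.85,-0.5,0,1,0,0.85,-1,0,1,0,0.85,-1,0,1,0]' 3 >/dev/null;  python3 s.py; python3 cupz.py 120 180 230 290
python3 - <<'E'
from m import *
c=cam('scene'); save(c,'a4.png',(100,170,270,300),3.5)
E
```

```text
t 10.95 tcp [ 0.5228 -0.3108  0.0799] yline 95.61 gap 0.066 ff 3.0 F [ 1.2 -0.5  0.5] j [-0.62  0.28  1.62  0.    1.25  0.85]
blue [ 0.666  -0.2443  0.0509] normal [-0.0435  0.0041  0.999 ] 153
blue [ 0.5334 -0.2799  0.0058] normal [0.0329 0.0474 0.9983] 1800
t 11.8 tcp [ 0.4172 -0.3097  0.1783] yline 95.49 gap 0.0787 ff 0.0 F [-0.   0.8  0.4] j [-0.74 -0.05  1.78 -0.    1.41  0.74]
blue [ 0.6659 -0.2442  0.0506] normal [-0.1101  0.066   0.9917] 154
blue [ 0.5057 -0.2844  0.0057] normal [-0.0289  0.0286  0.9992] 2707
```

View pics/a4.png

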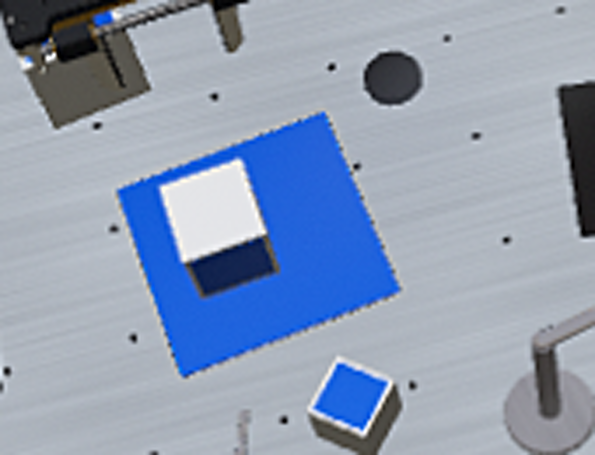

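The cup lies on its side, white wall up (213,210), base facing +x. Measure the top wall.

```bash
cat > side.py <<'E'
from m import *
for n,b in(('scene',(120,190,190,260)),('top',(350,190,430,290))):
    c=cam(n); 
    for k in blobs(c,(0,0,175),(180,40,255),200,b):
        print(n,cen(k),rect(plane(c,k.reshape(-1,2),.069)),np.median(cloud(c,k.reshape(-1,2))[:,2]))
E
python3 side.py
```

```text
scene [160.23542894564505, 229.7229862475442] ((496.3207092285156, -311.9490661621094), (69.64578247070312, 64.3970947265625), 5.5081915855407715) 0.06872911933987884
scene [145.10233566096798, 216.38606629745564] ((470.2790222167969, -330.7124328613281), (190.60675048828125, 211.670166015625), 73.61664581298828) 2.0527137996854024e-05
top [404.3300892133009, 239.72627737226279] ((504.44573974609375, -313.74334716796875), (55.36707305908203, 62.85573196411133), 5.850372791290283) 0.07016353070310055
```

```bash
python3 -m jog '[0.9,0.25,-0.05,0,0,0.9,0.5,-0.05,0,0,0.9,0.5,-0.05,-0.5,0,0.9,0.5,-0.05,-0.9,0,0.9,0.5,-0.05,-1,0,0.9,0.5,-0.05,-1,0,0.9,0.5,-0.05,-1,0,0.65,0.5,-0.05,-1,0,0.6,0.5,-0.05,-1,0,0.6,0.5,-0.05,-1,0,0.6,0.5,-0.05,-1,0,0.6,0.5,-0.05,-1,0,0.6,0.5,-0.05,-1,0]' 3 >/dev/null;  python3 s.py
python3 -m jog '[0.6,0,0,0.1,0,0.6,0,0,0.2,0,0.6,0,0,0.3,0,0.6,0,0,0.4,0,0.6,0,0,0.5,0,0.6,0,0,0.6,0,0.6,0,0,0.7,0,0.6,0,0,0.8,0,0.6,0,0,0.9,0,0.6,0,0,0.9,0,0.6,0,0,0.9,0]' 3 >/dev/null;  python3 s.py
python3 - <<'E'
from m import *
c=cam('scene'); save(c,'a5.png',(100,150,270,280),3.5)
E
```

```text
t 13.3 tcp [ 0.473  -0.3165  0.0805] yline 95.59 gap 0.0658 ff 3.0 F [ 1.1 -1.8  4.4] j [-0.68  0.18  1.73 -0.    1.23  0.79]
t 14.4 tcp [ 0.4725 -0.3158  0.1698] yline 95.6 gap 0.0659 ff 3.0 F [-0.8 -0.2 -1.1] j [-0.68  0.09  1.66  0.    1.39  0.79]
```

View pics/a5.png

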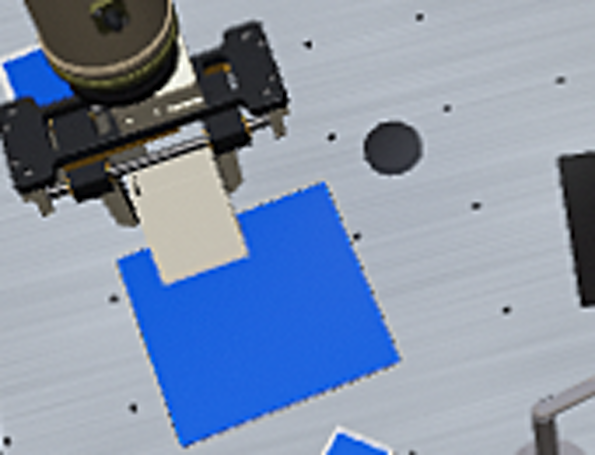

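The cup hangs from its mouth end, the white wall (190,215) now sloping. Measure its tilt.

```bash
cat > wall.py <<'E'
from m import *
import sys
np.set_printoptions(precision=4,suppress=True)
b=[int(v) for v in sys.argv[1:5]]
c=cam('scene'); m=mask(c,(0,0,150),(40,60,255))
for k in blobs(c,(0,0,150),(40,60,255),150,b):
    q=np.zeros_like(m); cv2.drawContours(q,[k],-1,1,-1); q=cv2.erode(q,np.ones((5,5),np.uint8))
    v,u=np.nonzero(q&(c['z_map']>0)); P=cloud(c,np.c_[u,v]); z=P.mean(0); n=np.linalg.svd(P-z)[2][2]; n*=np.sign(n[2])
    print(cen(k),z,'n',n,'res',np.std((P-z)@n),'lo',P[P[:,2].argmin()],'hi',P[P[:,2].argmax()],len(u))
E
python3 wall.py 130 185 175 235
```

```text
[152.7587747287811, 211.054669219315] [ 0.4763 -0.3146  0.1352] n [ 0.0891 -0.9539  0.2867] res 0.01499071129091172 lo [ 0.4278 -0.3395  0.105 ] hi [ 0.4682 -0.3031  0.1661] 565
```

```bash
python3 - <<'E'
from h import *
np.set_printoptions(precision=3,suppress=True)
c=cam('scene')
# crop (190,215)/3.5 + (100,150)
for (a,b) in [(185,170),(190,215),(200,250),(165,215),(215,215),(190,195),(190,235),(205,265)]:
    px=[100+a/3.5,150+b/3.5]; print(a,b,cloud(c,[px]),c['frame'][int(px[1]),int(px[0])])
E
```

```text
185 170 [[ 0.423 -0.312  0.115]] [199 193 180]
190 215 [[ 0.482 -0.31   0.143]] [196 191 178]
200 250 [[ 0.5   -0.31   0.121]] [197 192 179]
165 215 [[ 0.479 -0.328  0.145]] [197 192 178]
215 215 [[ 0.486 -0.293  0.14 ]] [196 190 177]
190 195 [[ 0.474 -0.306  0.158]] [196 191 178]
190 235 [[ 0.491 -0.315  0.129]] [195 191 176]
205 265 [[ 0.506 -0.311  0.11 ]] [200 194 176]
```

```bash
python3 -m jog '[0.6,0,0.05,0.05,0,0.6,0,0.15,0.1,0,0.6,0.02,0.3,0.1,-0.005,0.6,0.03,0.45,0.1,-0.01,0.6,0.04,0.6,0.1,-0.01,0.6,0.05,0.75,0.1,-0.01,0.6,0.05,0.9,0.1,-0.01]' 4 >/dev/null
python3 -m jog '[0.6,0.01,0.15,0,-0.002,0.6,0.02,0.3,0,-0.004,0.6,0.03,0.45,0,-0.006,0.6,0.04,0.6,0,-0.01,0.6,0.05,0.75,0,-0.01,0.6,0.05,0.9,0,-0.01]'  >/dev/null
python3 -m jog '[0.6,0.01,0.15,0,-0.002,0.6,0.02,0.3,0,-0.004,0.6,0.03,0.45,0,-0.006,0.6,0.04,0.6,0,-0.01,0.6,0.05,0.75,0,-0.01,0.6,0.05,0.9,0,-0.01]'  >/dev/null
python3 -m jog '[0.6,0.01,0.15,0,-0.002,0.6,0.02,0.3,0,-0.004,0.6,0.03,0.45,0,-0.006,0.6,0.03,0.6,0,-0.007,0.6,0.03,0.7,0,-0.007,0.6,0.03,0.77,0,-0.007,0.6,0.03,0.82,0,-0.007,0.6,0.03,0.82,0,-0.007]'  >/dev/null
python3 s.py
python3 - <<'E'
from m import *
c=cam('scene'); save(c,'a6.png',(220,150,390,280),3.5)
E
```

```text
t 17.25 tcp [0.4904 0.0366 0.1796] yline 82.32 gap 0.0661 ff 4.0 F [ 0.1 -0.1 -1.8] j [-0.03 -0.13  1.86 -0.    1.42  1.68]
```

View pics/a6.png

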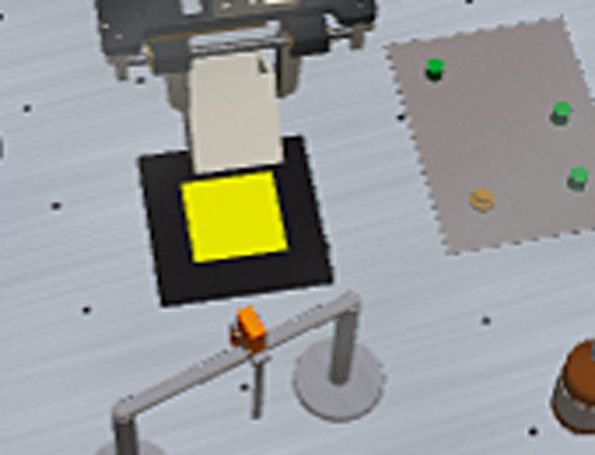

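The cup hangs tilted above the pad, well aligned with the yellow square (235,215). Roll it upright.

```bash
python3 -m jog '[0.6,0,0,-0.2,0,0.6,0,0,-0.4,0,0.6,0,0,-0.6,0,0.6,0,0,-0.71,0,0.6,0.06,-0.01,-0.73,0,0.6,0.12,-0.02,-0.76,0,0.6,0.18,-0.03,-0.785,0,0.6,0.24,-0.03,-0.81,0,0.6,0.3,-0.04,-0.845,0,0.6,0.36,-0.05,-0.88,0,0.6,0.4,-0.055,-0.91,0,0.6,0.44,-0.06,-0.945,0,0.6,0.445,-0.06,-0.955,0,0.6,0.445,-0.06,-0.955,0]' 4; python3 s.py
python3 - <<'E'
from m import *
c=cam('scene'); save(c,'a7.png',(220,150,390,280),3.5)
E
```

```text
t: 18.7
eef_pos: [0.5348, 0.0304, 0.0838]
orientation: [0.998, -0.067, -0.0, -0.0]
force: [1.7, -0.7, 2.6]
finger_gap: 0.0662
finger_force: 4.0
t 18.7 tcp [0.5348 0.0304 0.0838] yline 82.28 gap 0.0662 ff 4.0 F [ 1.7 -0.7  2.6] j [-0.04  0.09  1.82  0.    1.23  1.67]
```

View pics/a7.png

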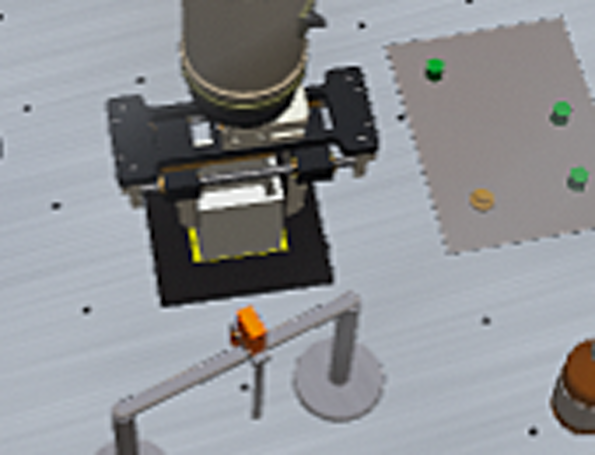

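It stands on the yellow square (240,225). Release, rise, move off toward the beads.

```bash
python3 -m jog '[0.75,0,0,0,0,0.85,0,0,0,0,0.85,0,0,0,0,0.85,0,0,0,0,0.85,0,0,0.3,0,0.85,0,0,0.7,0,0.85,0,0,1,0,0.6,-0.3,0.4,1,0,0.5,-0.6,0.8,1,0,0.4,-0.7,1,1,0,0.4,-0.7,1,1,0]' 3 >/dev/null; python3 s.py
python3 - <<'E'
from m import *
np.set_printoptions(precision=4,suppress=True)
for n,b in(('top',(230,200,320,290)),('scene',(250,180,320,250))):
    c=cam(n)
    m=mask(c,(0,0,110),(180,60,255)); 
    pts=[]
    for k in blobs(c,*GREEN,amin=6): print(n,'green',cen(k),plane(c,[cen(k)],.016))
    v,u=np.mgrid[b[1]:b[3],b[0]:b[2]]; px=np.c_[u.ravel(),v.ravel()]; P=cloud(c,px); ok=(P[:,2]>.072)&(P[:,2]<.084); Q=P[ok]; print(n,'rim',rect(Q),len(Q),np.median(Q[:,2]))
c=cam('top');save(c,'b1.png',(130,140,330,300),3.5)
E
```

```text
t 19.85 tcp [0.4635 0.1325 0.1842] yline 82.46 gap 0.0516 ff 0.0 F [0.7 0.1 0.7] j [ 0.17 -0.16  1.88  0.    1.43  1.87]
top green [194.75, 274.0] [[0.4192 0.2396 0.016 ]]
top rim ((514.8659057617188, 31.32686996459961), (65.98629760742188, 66.59288787841797), 82.76876068115234) 127 0.07852138480256918
scene green [385.0, 199.5] [[0.5546 0.3178 0.016 ]]
scene green [380.07936507936506, 180.55555555555554] [[0.4898 0.3293 0.016 ]]
scene green [344.0, 168.39393939393938] [[0.4186 0.2426 0.016 ]]
scene green [60.15384615384615, 58.87179487179487] [[-0.3265 -0.5519  0.016 ]]
scene green [49.239089184060724, 41.472485768500945] [[-0.4378 -0.5884  0.016 ]]
scene green [54.0, 53.15] [[-0.3656 -0.5729  0.016 ]]
scene green [46.77777777777778, 45.75555555555555] [[-0.4168 -0.5983  0.016 ]]
scene green [55.8095238095238, 45.0] [[-0.4086 -0.5646  0.016 ]]
scene green [49.0, 42.5] [[-0.4323 -0.5895  0.016 ]]
scene green [46.26923076923077, 38.78205128205128] [[-0.4576 -0.5991  0.016 ]]
scene green [52.029629629629625, 38.022222222222226] [[-0.4539 -0.5773  0.016 ]]
scene green [39.578947368421055, 21.105263157894736] [[-0.5747 -0.6229  0.016 ]]
scene rim ((575.2953491210938, 35.32872772216797), (198.61520385742188, 72.93012237548828), 0.02170982025563717) 186 0.07687890555030259
```

View pics/b1.png

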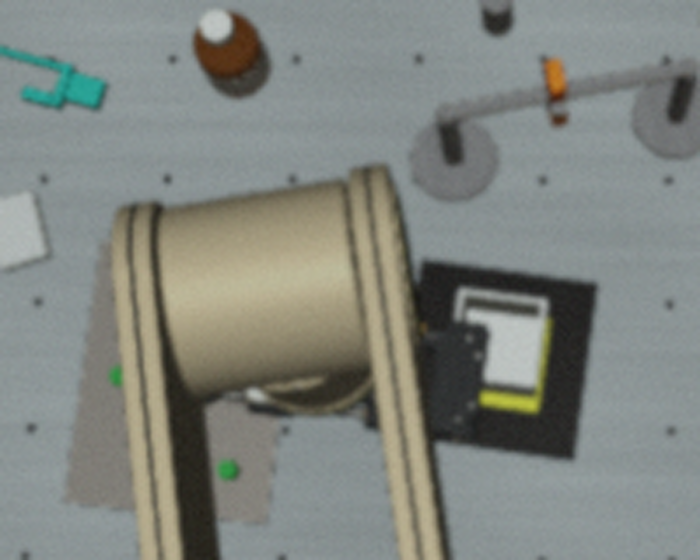

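The cup stands mouth-up on the yellow square (515,350), about 7 mm off centre. Now bead 1.

```bash
python3 -m jog '[0.4,-0.2,0.5,0,0,0.4,-0.44,1,0,0,0.4,-0.44,1,-0.4,0,0.4,-0.44,1,-0.8,0,0.4,-0.44,1,-1,0,0.4,-0.44,1,-1,0]' 10 >/dev/null; python3 s.py
python3 -m jog '[0.4,0,0.06,-0.4,0,0.4,0,0.06,-0.58,0,0.4,0,0.06,-0.6,0,0.4,0,0.06,-0.6,0]' 10 >/dev/null; python3 s.py
```

```text
t 20.6 tcp [0.4188 0.2283 0.0803] yline 82.21 gap 0.0373 ff 0.0 F [-0.2 -0.6 -0.2] j [ 0.39 -0.06  1.98 -0.    1.23  2.1 ]
t 21.0 tcp [0.422  0.2359 0.0252] yline 82.22 gap 0.0367 ff 0.0 F [ 0.3 -0.1 -0.3] j [ 0.4   0.04  2.   -0.    1.11  2.11]
```

```bash
python3 -m jog '[0.4,-0.02,0.05,-0.02,0,0.4,-0.02,0.05,-0.02,0,0.1,-0.02,0.05,-0.02,0,0,-0.02,0.05,-0.02,0,0,-0.02,0.05,-0.02,0,0,-0.02,0.05,-0.02,0,0,-0.02,0.05,-0.02,0]' 10 >/dev/null; python3 s.py
python3 -m jog '[0,0,0,0.4,0,0,0,0,0.8,0,0,0,0,1,0,0,0,0,1,0]' 10 >/dev/null; python3 s.py
```

```text
t 21.7 tcp [0.4191 0.2413 0.0223] yline 82.28 gap 0.0149 ff 10.0 F [0.3 0.1 2.7] j [0.42 0.04 2.   0.   1.1  2.12]
t 22.1 tcp [0.4213 0.2423 0.126 ] yline 82.28 gap 0.0151 ff 10.0 F [ 0.1  0.7 -0.4] j [ 0.42 -0.1   1.93 -0.    1.31  2.12]
```

```bash
python3 -m jog '[0,0.2,-0.4,0,0,0,0.4,-0.8,0,0,0,0.5,-1,0,0,0,0.5,-1,0,0]' >/dev/null
python3 -m jog '[0,0.2,-0.4,0,0,0,0.4,-0.8,0,0,0,0.43,-1,0,0,0,0.43,-1,-0.1,0,0,0.43,-1,-0.2,0,0,0.43,-1,-0.24,0,0,0.43,-1,-0.24,0]' >/dev/null; python3 s.py
```

```text
t 23.2 tcp [0.5104 0.0426 0.0964] yline 82.37 gap 0.0147 ff 10.0 F [ 0.5 -0.2 -0.5] j [-0.02  0.01  1.88  0.    1.25  1.69]
```

```bash
python3 -m jog '[0,0.02,-0.1,0.04,0,0,0.02,-0.1,0.04,0,0,0.02,-0.1,0.04,0,0.3,0.02,-0.1,0.04,0,0.3,0.02,-0.1,0.04,0,0.3,0.02,-0.1,0.04,0,0.3,0.02,-0.1,0.5,0]' >/dev/null; python3 s.py
python3 -m jog '[0.3,-0.3,0.5,0,0,0.4,-0.4,0.9,0,0,0.4,-0.4,1,0,0,0.4,-0.4,1,0,0]' 10 >/dev/null
python3 -m jog '[0.4,0.1,0.5,0,0,0.4,0.2,1,0,0,0.4,0.2,1,0,0]' 10 >/dev/null; python3 s.py
python3 - <<'E'
from m import *
c=cam('scene')
for k in blobs(c,*GREEN,amin=4,box=(200,120,560,420)): print('green',cen(k),plane(c,[cen(k)],.016),cloud(c,[cen(k)]))
E
```

```text
t 23.9 tcp [0.5091 0.0314 0.142 ] yline 82.28 gap 0.0279 ff 0.0 F [-0.1  0.3 -0.2] j [-0.04 -0.03  1.84  0.    1.35  1.67]
t 24.6 tcp [0.4949 0.2342 0.1477] yline 82.41 gap 0.037 ff 0.0 F [-0.6 -0.6  0.7] j [0.35 0.05 1.74 0.   1.35 2.05]
green [385.0, 199.5] [[0.55455702 0.3177982  0.016     ]] [[0.55100078 0.32002917 0.01217727]]
green [380.07936507936506, 180.55555555555554] [[0.48981059 0.32934434 0.016     ]] [[0.48668541 0.33078448 0.01384384]]
```

```bash
python3 -m jog '[0.4,-0.03,0.5,0,0,0.4,-0.03,0.94,0,0,0.4,-0.03,0.94,-0.4,0,0.4,-0.03,0.94,-0.8,0,0.4,-0.03,0.94,-0.9,0,0.4,-0.03,0.94,-0.9,0,0.4,-0.03,0.94,-0.9,0]' 10 >/dev/null; python3 s.py
python3 - <<'E'
from m import *
c=cam('top'); 
b=(230,180,320,290)
for k in blobs(c,*GREEN,amin=4,box=(130,180,320,300)): print('green',cen(k),plane(c,[cen(k)],.016),cloud(c,[cen(k)]))
E
```

```text
t 25.35 tcp [0.4923 0.3246 0.0598] yline 82.2 gap 0.0376 ff 0.0 F [1.2 0.5 0.5] j [ 0.5   0.25  1.69 -0.    1.2   2.2 ]
green [272.66666666666663, 238.80701754385964] [[0.5158361  0.03104232 0.016     ]] [[0.51607889 0.03257381 0.02922515]]
green [168.86666666666665, 224.35238095238094] [[0.55422891 0.31549867 0.016     ]] [[0.55504381 0.31773665 0.01687115]]
```

Bead 1 is in the cup. Grasp bead 2.

```bash
python3 -m jog '[0.4,-0.02,0.04,-0.3,0,0.4,-0.02,0.04,-0.37,0,0.4,-0.02,0.04,-0.37,0,0,-0.02,0.04,-0.37,0,0,-0.02,0.04,-0.37,0,0,-0.02,0.04,-0.37,0,0,-0.02,0.04,-0.37,0,0,-0.02,0.04,-0.37,0]' 10 >/dev/null; python3 s.py
python3 -m jog '[0,0,0,0.4,0,0,0,0,0.8,0,0,0,0,1,0,0,0,-0.3,1,0,0,0.05,-0.7,1,0,0,0.05,-1,1,0]' 10 >/dev/null; 
python3 -m jog '[0,0.02,-0.5,0,0,0,0.05,-1,0,0,0,0.05,-1,0,0]' 10 >/dev/null;
python3 -m jog '[0,0.02,-0.5,0,0,0,0.05,-0.8,0,0,0,0.05,-0.96,0,0,0,0.05,-0.96,0,0,0,0.05,-0.96,0,0]' 10 >/dev/null;python3 s.py
```

```text
t 26.2 tcp [0.4894 0.3294 0.0218] yline 82.28 gap 0.0147 ff 10.0 F [-0.5 -0.2  4.7] j [ 0.51  0.31  1.7  -0.    1.13  2.21]
t 27.6 tcp [0.5039 0.0339 0.121 ] yline 82.24 gap 0.0155 ff 10.0 F [0.9 0.6 0.3] j [-0.03 -0.04  1.88  0.    1.3   1.67]
```

```bash
python3 -m jog '[0,0.06,-0.02,-0.1,0,0,0.06,-0.02,-0.2,0,0,0.06,-0.02,-0.2,0,0.3,0.06,-0.02,-0.2,0,0.3,0.06,-0.02,-0.2,0,0.3,0.06,-0.02,-0.2,0,0.3,0.06,-0.02,0.2,0]' >/dev/null; python3 s.py
python3 -m jog '[0.3,0.1,0.5,0,0,0.4,0.2,0.9,0,0,0.4,0.2,1,0,0,0.4,0.2,1,0,0]' 10 >/dev/null
python3 -m jog '[0.4,0.1,0.5,0,0,0.4,0.2,1,0,0,0.4,0.2,1,0,0]' 10 >/dev/null
python3 -m jog '[0.4,0.05,0.5,0,0,0.4,0.07,0.84,0,0,0.4,0.07,0.84,-0.3,0,0.4,0.07,0.84,-0.6,0,0.4,0.07,0.84,-0.7,0,0.4,0.07,0.84,-0.7,0]' 10 >/dev/null; python3 s.py
python3 - <<'E'
from m import *
c=cam('top'); 
for n in('top','scene'):
  c=cam(n)
  for k in blobs(c,*GREEN,amin=4,box=(130,150,480,300)): print(n,cen(k),plane(c,[cen(k)],.016),cloud(c,[cen(k)]))
E
```

```text
t 28.3 tcp [0.5059 0.0314 0.1362] yline 82.28 gap 0.0281 ff 0.0 F [0.7 0.7 0.1] j [-0.04 -0.04  1.85  0.    1.34  1.67]
t 29.6 tcp [0.5555 0.313  0.0689] yline 82.21 gap 0.037 ff 0.0 F [-0.8  0.3  0.9] j [ 0.43  0.37  1.53 -0.    1.25  2.14]
top [272.55555555555554, 239.07936507936506] [[0.51509006 0.03133708 0.016     ]] [[0.51059753 0.03213339 0.04824281]]
scene [285.75, 207.0] [[0.49615673 0.03752753 0.016     ]] [[0.50909763 0.0311359  0.03987795]]
scene [385.0, 199.5] [[0.55455702 0.3177982  0.016     ]] [[0.55246718 0.31887149 0.01499078]]
```

```bash
python3 -m jog '[0.4,-0.01,0.04,-0.3,0,0.4,-0.01,0.04,-0.47,0,0.4,-0.01,0.04,-0.47,0,0,-0.01,0.04,-0.47,0,0,-0.01,0.04,-0.47,0,0,-0.01,0.04,-0.47,0,0,-0.01,0.04,-0.47,0,0,-0.01,0.04,-0.47,0]' 10 >/dev/null; python3 s.py
python3 -m jog '[0,0,0,0.4,0,0,0,0,0.8,0,0,0,0,1,0,0,0,-0.3,1,0,0,-0.2,-0.7,1,0,0,-0.2,-0.95,1,0]' 10 >/dev/null; 
python3 -m jog '[0,-0.1,-0.5,0,0,0,-0.2,-1,0,0,0,-0.2,-1,0,0]' 10 >/dev/null;
python3 -m jog '[0,0.02,-0.5,0,0,0,0.05,-0.8,0,0,0,0.05,-0.96,0,0,0,0.05,-0.96,0,0,0,0.05,-0.96,0,0]' 10 >/dev/null;python3 s.py
```

```text
t 30.55 tcp [0.5566 0.3195 0.0252] yline 82.28 gap 0.0152 ff 10.0 F [-0.1 -0.8  3.7] j [ 0.44  0.43  1.54 -0.    1.17  2.15]
t 31.95 tcp [0.521  0.0287 0.1242] yline 82.23 gap 0.0154 ff 10.0 F [0.4 0.  0.1] j [-0.04  0.    1.83  0.    1.31  1.66]
```

```bash
python3 -m jog '[0,0.06,0.02,-0.1,0,0,0.06,0.02,-0.22,0,0,0.06,0.02,-0.22,0,0.3,0.06,0.02,-0.22,0,0.3,0.06,0.02,-0.22,0,0.3,0.06,0.02,-0.22,0,0.3,0.06,0.02,0.2,0,0.3,0.06,0.02,1,0,0.3,-0.4,0.02,1,0,0.3,-0.9,0.02,1,0,0.3,-0.9,0.02,1,0]' >/dev/null; python3 s.py
python3 - <<'E'
from m import *
np.set_printoptions(precision=4,suppress=True)
for n in('top','scene'):
  c=cam(n)
  for k in blobs(c,*GREEN,amin=4,box=(130,150,480,300)): print(n,cen(k),cv2.contourArea(k),plane(c,[cen(k)],.03),cloud(c,[cen(k)]))
  for k in blobs(c,*ORG,amin=5,box=(270,130,310,270)): print('org',cen(k),rect(plane(c,k.reshape(-1,2),.179)))
  v,u=np.mgrid[120:300,220:400]; px=np.c_[u.ravel(),v.ravel()]; P=cloud(c,px)
  ok=(P[:,2]>.128)&(P[:,2]<.148)&(P[:,0]>.64)&(P[:,0]<.73)&(abs(P[:,1])<.12); print(n,'bar',rect(P[ok]),ok.sum(), cv2.fitLine((P[ok][:,:2]*1000).astype(np.float32),cv2.DIST_HUBER,0,.01,.01).ravel())
  ok=(P[:,2]>.17)&(P[:,2]<.186)&(P[:,0]>.64)&(P[:,0]<.73)&(abs(P[:,1])<.04); print(n,'tab',rect(P[ok]),ok.sum(),np.median(P[ok],0))
  save(c,'c_%s.png'%n,(225,130,345,220) if n=='top' else (230,170,380,290),5)
E
```

```text
t 33.05 tcp [0.4272 0.0305 0.225 ] yline 82.29 gap 0.0277 ff 0.0 F [ 1.1  0.  -0.7] j [-0.05 -0.35  1.96 -0.    1.53  1.66]
org [288.0576923076923, 161.96153846153845] ((682.086669921875, -8.31892204284668), (20.397470474243164, 9.796277046203613), 0.17685465514659882)
top bar ((678.71826171875, -20.152175903320312), (27.670286178588867, 192.6819305419922), 11.516825675964355) 366 [  0.2024  -0.9793 683.5198 -19.0816]
top tab ((682.4182739257812, -7.825068473815918), (24.283445358276367, 11.88143539428711), 10.444048881530762) 49 [ 0.6824 -0.0083  0.1795]
scene [285.75, 207.0] 12.0 [[0.5041 0.0349 0.03  ]] [[0.5077 0.0316 0.0375]]
org [291.75404530744333, 243.78964401294496] ((689.0235595703125, -9.475768089294434), (32.6448860168457, 15.144186973571777), 6.6115641593933105)
scene bar ((684.4149780273438, -15.943389892578125), (35.862274169921875, 195.7052764892578), 5.391852855682373) 399 [  0.1928  -0.9812 688.1911 -20.234 ]
scene tab ((683.6173095703125, -6.363266944885254), (25.470218658447266, 12.85132122039795), 11.236186027526855) 58 [ 0.685  -0.0072  0.178 ]
```

View pics/c_scene.png

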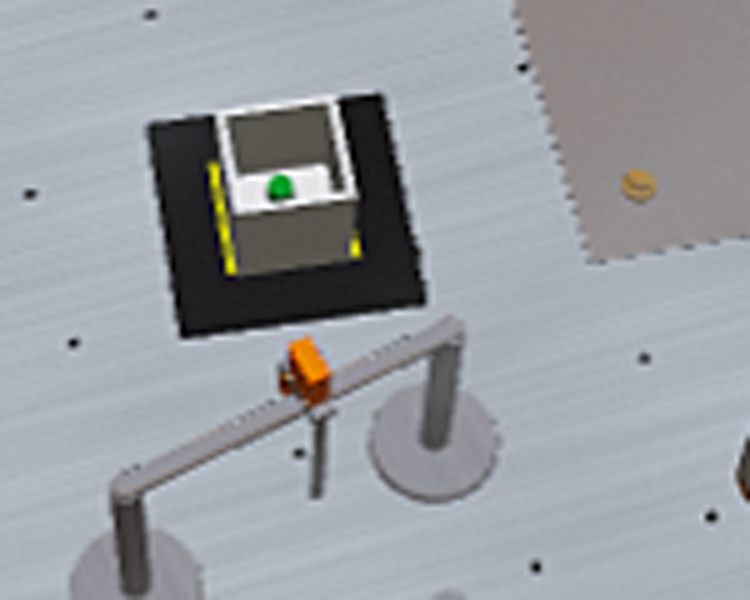

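View pics/c_top.png

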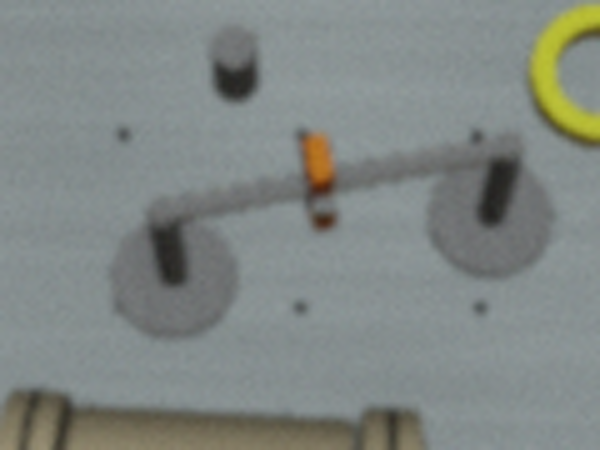

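Bead stack is visible in the cup (scene 280,187); no beads remain on the mat. The stirrer hangs with its rod on the +x side, tab yaw about 11° (scene 310,370). Approach it.

```bash
python3 -m jog '[0.3,0.4,-0.05,0.1,0.02,0.3,0.8,-0.1,0.1,0.03,0.3,0.86,-0.12,0.1,0.03,0.3,0.86,-0.12,0.1,0.03]' 40 >/dev/null
python3 -m jog '[0.3,0.4,-0.05,0,0.015,0.3,0.8,-0.1,0,0.022,0.3,0.86,-0.12,0,0.022,0.3,0.86,-0.12,0,0.022]'  >/dev/null
python3 -m jog '[0.3,0.4,-0.05,0,0,0.3,0.75,-0.1,0,0,0.3,0.84,-0.13,0,0,0.3,0.84,-0.13,0,0,0.3,0.84,-0.13,0,0]'  >/dev/null; python3 s.py
python3 - <<'E'
from m import *
c=cam('scene')
for k in blobs(c,*ORG,amin=5,box=(270,220,310,270)): print('org',cen(k),rect(plane(c,k.reshape(-1,2),.179)))
E
```

```text
t 34.45 tcp [ 0.686  -0.0064  0.2347] yline 100.98 gap 0.028 ff 0.0 F [-0.9 -0.3 -0.1] j [-0.08  0.36  1.22  0.    1.56  1.3 ]
org [291.9518900343642, 244.02405498281786] ((689.0235595703125, -9.475768089294434), (32.6448860168457, 15.144186973571777), 6.6115641593933105)
org [291.5, 243.0] ((687.0637817382812, -8.61892318725586), (9.403340339660645, 5.314793586730957), 24.670700073242188)
```

```bash
python3 -m jog '[0.3,-0.02,-0.01,-0.3,0,0.3,-0.02,-0.01,-0.55,0,0.3,-0.02,-0.01,-0.64,0,0.3,-0.02,-0.01,-0.64,0]' 10 >/dev/null; python3 s.py
python3 -m jog '[0.15,0,0,0,0,0,0,0,0,0,0,0,0,0,0,0,0,0,0,0,0,0,0,0,0,0,0,0,0,0,0,0,0,0,0]' 40 >/dev/null; python3 s.py
```

```text
t 34.9 tcp [ 0.6832 -0.0074  0.1688] yline 101.0 gap 0.028 ff 0.0 F [-0.4 -0.3 -0.7] j [-0.09  0.39  1.31  0.    1.45  1.29]
t 35.6 tcp [ 0.6859 -0.0078  0.1721] yline 101.0 gap 0.0117 ff 40.0 F [0.2 0.7 7.9] j [-0.09  0.39  1.3   0.    1.45  1.29]
```

```bash
python3 -m jog '[0,0,0,0.1,0,0,0,0,0.3,0,0,0,0,0.5,0,0,0,0,0.7,0,0,0,0,0.9,0,0,0,0,1,0,0,0,0,1,0]' >/dev/null
python3 -m jog '[0,0,0,0.2,0,0,0,0,0.3,0,0,0,0,0.3,0,0,0,0,0.3,0]' >/dev/null; python3 s.py
python3 - <<'E'
from m import *
c=cam('scene'); save(c,'d1.png',(230,150,380,270),4)
E
```

```text
t 36.7 tcp [ 0.6849 -0.0077  0.2994] yline 101.0 gap 0.0115 ff 40.0 F [-0.1  1.  -1.9] j [-0.09  0.35  1.12  0.    1.67  1.29]
```

View pics/d1.png

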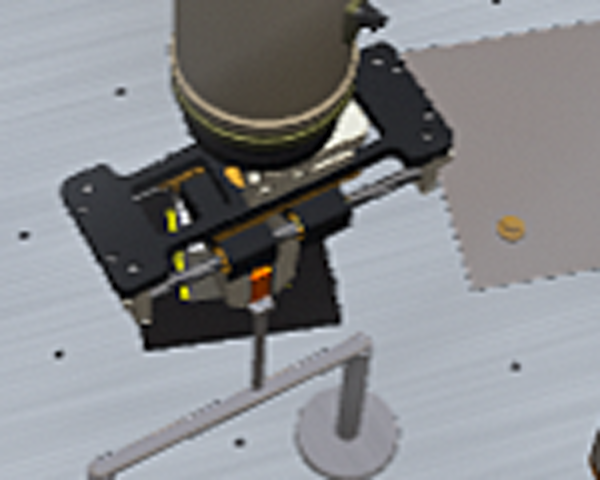

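The stirrer is held upright above the rail (tab 262,283, rod to 258,390). Swing aside for a clear top view of the cup.

```bash
python3 -m jog '[0,-0.3,-0.3,0,0,0,-0.6,-0.6,0,0,0,-0.8,-0.9,0,0,0,-0.8,-1,0,0,0,-0.8,-1,0,0]' >/dev/null
python3 -m jog '[0,-0.2,-0.4,0,0,0,-0.3,-0.8,0,0,0,-0.3,-1,0,0,0,-0.3,-1,0,0,0,-0.3,-1,0,0]' >/dev/null; python3 s.py
python3 - <<'E'
from m import *
np.set_printoptions(precision=4,suppress=True)
c=cam('top')
for k in blobs(c,*GREEN,amin=4,box=(130,150,480,300)): print(cen(k),cv2.contourArea(k),plane(c,[cen(k)],.03),cloud(c,[cen(k)]))
v,u=np.mgrid[210:280,235:310]; px=np.c_[u.ravel(),v.ravel()]; P=cloud(c,px); Q=P[(P[:,2]>.07)&(P[:,2]<.086)]; print('rim',rect(Q))
save(c,'d2.png',(235,200,315,270),8)
E
```

```text
t 37.75 tcp [ 0.5755 -0.2067  0.2994] yline 101.01 gap 0.0117 ff 40.0 F [ 0.2  0.8 -1.6] j [-0.43  0.15  1.36  0.    1.64  0.95]
[272.5, 239.5] 9.0 [[0.5119 0.0312 0.03  ]] [[0.5123 0.0324 0.0364]]
[274.0, 231.0] 15.0 [[0.535  0.0273 0.03  ]] [[0.5349 0.0273 0.0303]]
rim ((514.7513427734375, 31.365894317626953), (65.98412322998047, 66.8609619140625), 82.80265808105469)
```

View pics/d2.png

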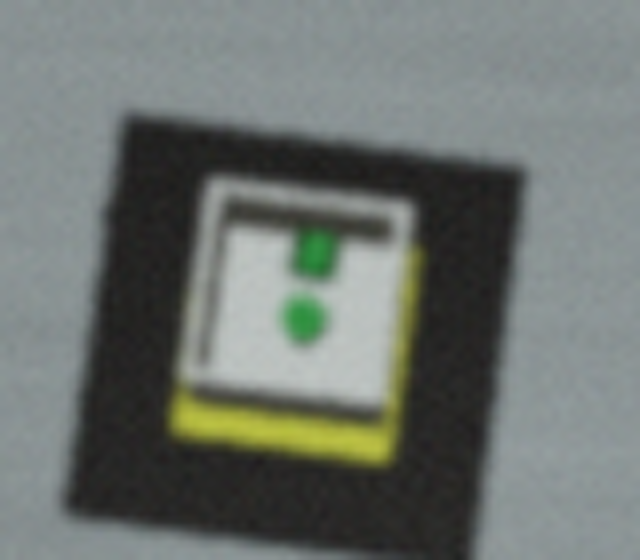

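All three beads are inside: one at (315,252), the stack at (303,320); the −x side of the cup is free. Move above the free side.

```bash
python3 -m jog '[0,-0.2,0.4,0,0,0,-0.3,0.8,0,0,0,-0.4,1,0,0,0,-0.4,1,0,0]' >/dev/null
python3 -m jog '[0,-0.2,0.4,0,0,0,-0.4,0.8,0,0,0,-0.52,1,0,0,0,-0.52,1,0,0]' >/dev/null
python3 -m jog '[0,0,0.3,0,0,0,0,0.38,0,0,0,0,0.38,0,0,0,0,0.38,-0.4,0,0,0,0.38,-0.7,0,0,0,0.38,-0.7,0,0,0,0.38,-0.7,0]' >/dev/null; python3 s.py; python3 s.py
```

```text
t 39.3 tcp [0.4829 0.0294 0.2304] yline 100.96 gap 0.0117 ff 40.0 F [ 0.4 -0.1  0.2] j [-0.04 -0.18  1.81 -0.    1.52  1.33]
t 39.3 tcp [0.4829 0.0294 0.2304] yline 100.96 gap 0.0117 ff 40.0 F [ 0.4 -0.1  0.2] j [-0.04 -0.18  1.81 -0.    1.52  1.33]
```

```bash
python3 -m jog '[0,0.01,0.02,-0.2,0,0,0.01,0.02,-0.4,0,0,0.01,0.02,-0.6,0,0,0.01,0.02,-0.7,0,0,0.01,0.02,-0.8,0,0,0.01,0.02,-0.86,0,0,0.01,0.02,-0.86,0,0,0.01,0.02,-0.86,0]'; python3 -m jog '[0,0,0,0,0,0,0,0,0,0]'
python3 - <<'E'
from m import *
c=cam('scene'); save(c,'d3.png',(240,160,350,245),6)
E
```

```text
t: 40.1
eef_pos: [0.4844, 0.0322, 0.1449]
orientation: [0.995, 0.096, 0.0, 0.0]
force: [-0.1, -0.8, -0.4]
finger_gap: 0.0114
finger_force: 40.0
t: 40.3
eef_pos: [0.4843, 0.0323, 0.1448]
orientation: [0.995, 0.096, 0.001, 0.0]
force: [-0.1, 0.1, -1.4]
finger_gap: 0.0115
finger_force: 40.0
```

View pics/d3.png

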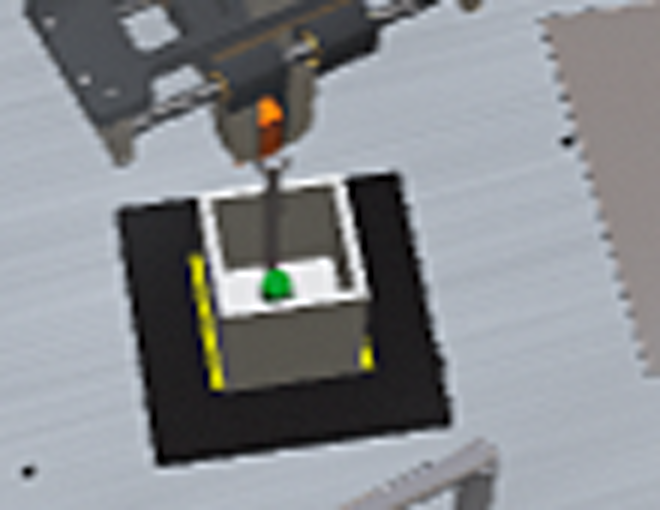

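The rod tip is inside the cup beside the bead stack (274,285). Lower 4 mm and stir, half a turn per call.

```bash
python3 -m jog '[0,0,0,-0.04,0,0,0.01,-0.087,-0.04,0,0,0.01,-0.087,-0.04,0,0,0.063,-0.157,-0.04,0,0,0.063,-0.157,-0.04,0,0,0.144,-0.191,-0.04,0,0,0.144,-0.191,-0.04,0,0,0.232,-0.181,-0.04,0,0,0.232,-0.181,-0.04,0,0,0.302,-0.128,-0.04,0,0,0.302,-0.128,-0.04,0,0,0.336,-0.047,-0.04,0,0,0.336,-0.047,-0.04,0]' >/dev/null; python3 s.py
python3 -m jog '[0,-0.01,0.087,0,0,0,-0.01,0.087,0,0,0,-0.063,0.157,0,0,0,-0.063,0.157,0,0,0,-0.144,0.191,0,0,0,-0.144,0.191,0,0,0,-0.232,0.181,0,0,0,-0.232,0.181,0,0,0,-0.302,0.128,0,0,0,-0.302,0.128,0,0,0,-0.336,0.047,0,0,0,-0.336,0.047,0,0]' >/dev/null; python3 s.py
cat > cupc.py <<'E'
from m import *
c=cam('scene'); K=blobs(c,*GREEN,amin=3,box=(250,180,330,250)); print([cen(k) for k in K])
v,u=np.mgrid[170:250,250:330]; px=np.c_[u.ravel(),v.ravel()]; P=cloud(c,px); Q=P[(P[:,2]>.072)&(P[:,2]<.082)&(abs(P[:,0]-.515)<.05)&(abs(P[:,1]-.03)<.05)]; print('rim',rect(Q),len(Q))
E
python3 cupc.py
```

```text
t 41.65 tcp [0.5176 0.0285 0.1401] yline 101.04 gap 0.0118 ff 40.0 F [-0.5 -0.1 -1.6] j [-0.04 -0.02  1.83  0.    1.34  1.33]
t 42.85 tcp [0.4837 0.0313 0.1401] yline 100.97 gap 0.0117 ff 40.0 F [ 0.1 -0.4 -0.8] j [-0.04 -0.12  1.92 -0.    1.34  1.34]
[[286.25333333333333, 207.41333333333333]]
rim ((514.587890625, 37.13267517089844), (66.92723083496094, 69.24800109863281), 85.03939056396484) 169
```

```bash
for i in 1 2; do python3 -m jog '[0,0.01,-0.087,0,0,0,0.01,-0.087,0,0,0,0.063,-0.157,0,0,0,0.063,-0.157,0,0,0,0.144,-0.191,0,0,0,0.144,-0.191,0,0,0,0.232,-0.181,0,0,0,0.232,-0.181,0,0,0,0.302,-0.128,0,0,0,0.302,-0.128,0,0,0,0.336,-0.047,0,0,0,0.336,-0.047,0,0]' >/dev/null
python3 -m jog '[0,-0.01,0.087,0,0,0,-0.01,0.087,0,0,0,-0.063,0.157,0,0,0,-0.063,0.157,0,0,0,-0.144,0.191,0,0,0,-0.144,0.191,0,0,0,-0.232,0.181,0,0,0,-0.232,0.181,0,0,0,-0.302,0.128,0,0,0,-0.302,0.128,0,0,0,-0.336,0.047,0,0,0,-0.336,0.047,0,0]' >/dev/null; python3 s.py; done
python3 cupc.py
```

```text
t 45.3 tcp [0.4837 0.0313 0.1401] yline 100.96 gap 0.0116 ff 40.0 F [-0.4 -0.7 -1. ] j [-0.04 -0.12  1.92 -0.    1.34  1.34]
t 47.7 tcp [0.4837 0.0313 0.1401] yline 100.96 gap 0.0118 ff 40.0 F [-0.3 -0.2 -0.8] j [-0.04 -0.12  1.92 -0.    1.34  1.34]
[[286.25333333333333, 207.41333333333333]]
rim ((513.8541259765625, 37.268882751464844), (66.59687805175781, 71.54988098144531), 84.87547302246094) 156
```

Three full turns done, cup unmoved. Lift and return the exact commanded displacement (+201, −40, +30 mm).

```bash
python3 -m jog '[0,0,0,0.3,0,0,0,0,0.6,0,0,0,0,0.9,0,0,0,0,1,0,0,0,0,1,0]' >/dev/null
python3 -m jog '[0,0,0,0.3,0,0,0,0,0.6,0,0,0.3,-0.1,0.6,0,0,0.6,-0.2,0.6,0,0,1,-0.2,0.6,0,0,1,-0.2,0.6,0,0,1,-0.2,0.6,0]' >/dev/null
python3 -m jog '[0,0.3,-0.1,0,0,0,0.6,-0.2,0,0,0,0.9,-0.2,0,0,0,1,-0.2,0,0,0,1,-0.2,0,0,0,1,-0.2,0,0,0,1,-0.2,0,0]' >/dev/null
python3 -m jog '[0,0.01,0,-0.2,0,0,0.01,0,-0.4,0,0,0.01,0,-0.6,0,0,0.01,0,-0.8,0,0,0.01,0,-0.9,0,0,0.01,0,-0.9,0,0,0.01,0,-0.9,0]' >/dev/null; python3 s.py
```

```text
t 50.35 tcp [ 0.685  -0.0077  0.2112] yline 101.0 gap 0.0115 ff 40.0 F [ 0.5  0.3 -0.3] j [-0.09  0.37  1.26 -0.    1.51  1.29]
```

```bash
python3 -m jog '[0,0,0,-0.15,0,0,0,0,-0.3,0,0,0,0,-0.37,0,0,0,0,-0.39,0,0,0,0,-0.4,0,0,0,0,-0.4,0]' ; python3 -m jog '[0.05,0,0,0,0,0.15,0,0,0,0,0.25,0,0,0,0,0.3,0,0,0,0,0.3,0,0,0,0,0.3,0,0,0,0]' ; python3 -m jog '[0.3,0,0,0.3,0,0.3,0,0,0.7,0,0.3,0,0,1,0,0.3,-0.3,-0.3,1,0,0.3,-0.6,-0.8,1,0,0.3,-0.9,-1,1,0,0.3,-0.9,-1,1,0]' >/dev/null
python3 -m jog '[0.3,-0.3,-0.4,0,0,0.3,-0.6,-0.8,0,0,0.3,-0.6,-1,0,0,0.3,-0.6,-1,0,0,0.3,-0.6,-1,0,0]' >/dev/null; python3 s.py
python3 - <<'E'
from m import *
np.set_printoptions(precision=4,suppress=True)
for n in('top','scene'):
  c=cam(n)
  for k in blobs(c,*GREEN,amin=3,box=(130,150,480,300)): print(n,cen(k),cv2.contourArea(k),cloud(c,[cen(k)]))
  for k in blobs(c,*ORG,amin=5,box=(270,130,310,270)): print('org',cen(k),rect(plane(c,k.reshape(-1,2),.179)))
  v,u=np.mgrid[120:300,220:400]; P=cloud(c,np.c_[u.ravel(),v.ravel()])
  Q=P[(P[:,2]>.16)&(P[:,2]<.19)&(P[:,0]>.64)&(P[:,0]<.73)&(abs(P[:,1])<.04)]; print('tab',rect(Q),Q[:,2].max())
  Q=P[(P[:,2]>.07)&(P[:,2]<.086)&(abs(P[:,0]-.515)<.05)&(abs(P[:,1]-.03)<.05)]; print('rim',rect(Q))
a=cam('scene');b=cam('top')
A=cv2.resize(a['frame'][140:290,230:420],None,fx=3,fy=3);B=cv2.resize(b['frame'][130:280,150:320],None,fx=3,fy=3)
B=B[:,:230*3//3*1] if 0 else cv2.resize(b['frame'][140:290,235:310],None,fx=3,fy=3)
cv2.imwrite('pics/e1.png',cv2.cvtColor(np.hstack([A,B]),cv2.COLOR_RGB2BGR))
E
```

```text
t: 50.95
eef_pos: [0.6846, -0.0076, 0.1719]
orientation: [0.995, 0.096, -0.0, 0.0]
force: [-8.2, 0.5, 14.0]
finger_gap: 0.0118
finger_force: 40.0
t: 51.55
eef_pos: [0.6848, -0.0078, 0.1697]
orientation: [0.995, 0.096, -0.0, -0.0]
force: [-0.7, -0.0, 0.3]
finger_gap: 0.0276
finger_force: 0.0
t 52.75 tcp [ 0.5353 -0.2076  0.2702] yline 100.95 gap 0.0276 ff 0.0 F [-0.3  0.6  0.6] j [-0.46  0.05  1.52  0.    1.58  0.92]
top [272.0, 238.5] 12.0 [[0.5148 0.0324 0.038 ]]
top [266.7395833333333, 229.63541666666666] 16.0 [[0.5409 0.049  0.0265]]
org [288.4644808743169, 163.91803278688525] ((678.0030517578125, -9.349635124206543), (23.413297653198242, 11.047171592712402), 11.05886173248291)
tab ((678.401123046875, -8.400186538696289), (24.902925491333008, 12.244771957397461), 13.293414115905762) 0.1833411135279596
rim ((516.7467651367188, 32.997928619384766), (66.00047302246094, 66.52975463867188), 85.02809143066406)
scene [286.5, 207.5] 11.0 [[0.5121 0.0331 0.0438]]
org [290.9455128205128, 242.30769230769232] ((685.076171875, -9.166522979736328), (14.08953857421875, 34.988555908203125), 87.10748291015625)
tab ((680.0775146484375, -7.3800458908081055), (26.280683517456055, 13.096177101135254), 9.718029022216797) 0.18353323945235236
rim ((514.6561889648438, 37.06467819213867), (66.5942153930664, 71.52935028076172), 84.28475189208984)
```

View pics/e1.png

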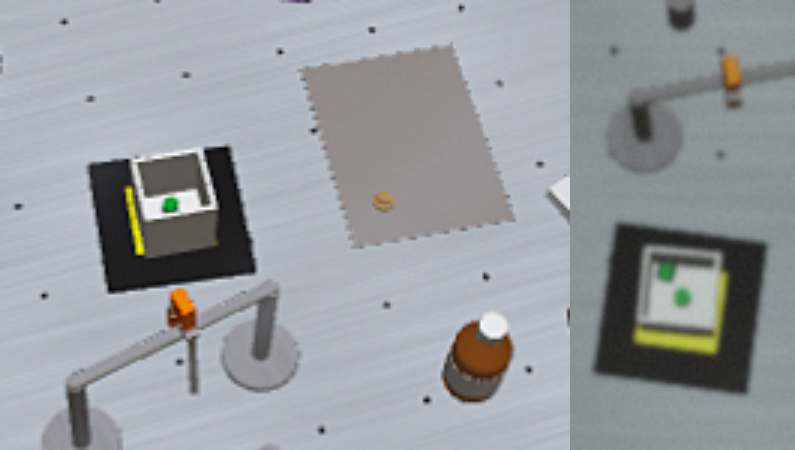

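Both views show the stirrer astride the rail (scene 182,308), and all three beads in the cup (top 667,271 and the stack 682,297). I'll check the tab height and tilt before handing in.

```bash
python3 -m jog '[0.3,0,0,0,0,0.3,0,0,0,0,0.3,0,0,0,0,0.3,0,0,0,0]' >/dev/null; python3 - <<'E'
from m import *
np.set_printoptions(precision=4,suppress=True)
for n in('top','scene'):
  c=cam(n); v,u=np.mgrid[130:280,260:320]; P=cloud(c,np.c_[u.ravel(),v.ravel()])
  Q=P[(P[:,2]>.165)&(P[:,2]<.195)&(P[:,0]>.64)&(P[:,0]<.73)&(abs(P[:,1])<.04)]
  A=np.c_[Q[:,:2]-Q[:,:2].mean(0),np.ones(len(Q))]; print(n,'top plane slopes,z',np.linalg.lstsq(A,Q[:,2],rcond=None)[0],np.median(Q,0),len(Q))
  Q=P[(P[:,2]>.045)&(P[:,2]<.115)&(abs(P[:,0]-.69)<.03)&(abs(P[:,1]+.006)<.02)]
  if len(Q)>8: print('rod dx/dz,dy/dz',np.polyfit(Q[:,2],Q[:,0],1),np.polyfit(Q[:,2],Q[:,1],1),len(Q))
E
```

```text
top top plane slopes,z [ 0.0834 -0.02    0.1784] [ 0.6768 -0.0083  0.1789] 51
scene top plane slopes,z [-0.1244  0.2277  0.1758] [ 0.6823 -0.0082  0.1764] 68
rod dx/dz,dy/dz [-0.0844  0.709 ] [-0.0338 -0.0011] 32
```

```bash
python3 -c "
from cell import robot
print(robot.finish_job())"
```

```text
the job is handed in; nothing more can be done
None
```

I handed the job in, but no verdict came back. The cup stands mouth-up on the yellow square about 8 mm off centre with all three beads inside, and it was stirred three full turns. The rod only went round the two-bead stack in the middle without knocking it over, and the stirrer is back astride the rail, leaning about 0.08 rad.

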